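Flip the printing block face up

TASK

Of the two carved printing blocks on the table in front of the printing board, one (the peony) lies carved face down. Push that block against the board's edge with your fingertips until it tips up and flops over onto the board, carved face up, then push it across the board until its whole side sits flush against the long stop strip; never pick it up. Leave the other printing block and everything else on the table where they are.

Things in the scene. Friction and masses are not known exactly. Their poses are not given: they have to be found in the camera images.
- block: The block to turn over: solid wood, 90 (its x) by 120 (y) by 22 mm thick (z), about 0.16 kg, loose, slides easily. It starts carved peony face down, plain smooth back up. Origin: centre of the carved face. z points out of the plain back (up at first, down once turned). x points roughly at the board: the long +x side is the leading side, the -x side the trailing side.
- block_center (a point): Centre of that block, half-way through its thickness; same axes. Tipped up against the board's edge, the block falls over onto the board only once it leans some 20 degrees or more past upright; let go sooner, it falls back.
- block_lead_a (a point): Corner of that block at its +x, +y side, half-way through the thickness.
- block_lead_b (a point): Corner at its +x, -y side, half-way through the thickness.
- block_trail_a (a point): Corner at its -x, +y side, half-way through the thickness. Once the block is turned over onto the board, the trailing side is the one next to the stop strip.
- block_trail_b (a point): Corner at its -x, -y side, half-way through the thickness.
- board: The printing board, fixed: plywood base 200 (its x) by 400 (y) by 12 mm thick, top 12 mm above the table. Origin: centre of its underside. Near edge: a square step 12 mm high at x = -100 mm. Long stop strip, 20 mm wide, 15 mm high, on the opposite side, inner face at x = +80 mm. A short side strip of that height (x -20 to +80 mm, inner face at y = -186 mm) is not used.
- board_edge (a point): Middle of the board's near top edge (board x = -100 mm), 12 mm above the table; axes as the board: x points across the board to the stop strip, y runs along the edge.
- board_stop (a point): Middle of the foot of the stop strip's inner face (board x = +80 mm), on the board's top; axes as the board.
- leaf_block: The other printing block, of the same wood and size, already carved face (leaves) up; it lies on the table in front of the board's edge too, beside the block to turn (about 150 mm from centre to centre, on either side), and stays there. Origin: centre of its underside; x across (90 mm), y along (120 mm).
- seal: Square stone seal, 26 x 26 x 62 mm, standing on the table. Origin: centre of its underside.
- baren: Round wooden baren (rubbing pad), 110 mm across, 12 mm thick, with a strap handle on top up to 30 mm high. Origin: centre of its underside.
- brayer: Ink roller: rubber roller 100 mm long (its y), 32 mm thick, with a wooden handle reaching 150 mm to its -x. Origin: under the middle of the roller.
- ink_dish: White dish, 110 mm across, 22 mm high. Origin: centre of its underside.
- ink_bottle: Blue ink bottle, 54 mm across, 115 mm high. Origin: centre of its underside.
- paper_cup: Paper cup, 72 mm across, 85 mm high. Origin: centre of its underside.
- paste_tin: Round flat tin of seal paste, 70 mm across, 28 mm high. Origin: centre of its underside.

How it is judged (in metres and radians):
On the way:
1. the block is tipped up steeply (55 to 115 degrees) with its lower long side at the board's near edge (angle between block's own z axis and vertical between 0.96 and 2 rad and x of block_lead_a in the frame of board_edge between -0.035 and 0.035 m and height (world z) of each of block_lead_a, block_lead_b below 0.045 m and x of block_lead_b in the frame of board_edge between -0.035 and 0.035 m), for 0.1 s.
At the end, for the whole second after the job is handed in: The peony block lies flat on the board (within 5 degrees, its centre 19 to 27 mm above the table), carved face up, at rest, both corners of its far side within 4 mm of the stop strip and its whole length on the board; the other block has moved less than 10 mm and all other things less than 15 mm (angle between block's own z axis and vertical above 3.06 rad and height (world z) of block_center between 0.019 and 0.027 m and x of each of block_trail_a, block_trail_b in the frame of board_stop above -0.004 m and y of block_center in the frame of board between -0.125 and 0.14 m and linear speed of block below 0.01 m/s and angular speed of block below 0.1 rad/s and distance of leaf_block from where it was at the start of the episode below 0.01 m and distance of each of seal, baren, brayer, ink_dish, ink_bottle, paper_cup, paste_tin from where it was at the start of the episode below 0.015 m); the robot touches nothing.
It fails at once if the peony block is picked up (all four corners more than 45 mm above the table) (height (world z) of each of block_lead_a, block_lead_b, block_trail_a, block_trail_b above 0.045 m).
It fails at once if the other printing block is turned, pushed or lifted (10 mm) (distance of leaf_block from where it was at the start of the episode above 0.01 m).
It fails at once if something else on the table is disturbed (15 mm) (distance of any of seal, baren, brayer, ink_dish, ink_bottle, paper_cup, paste_tin from where it was at the start of the episode above 0.015 m).
It also fails if it takes over 64 s, if anything falls off the work surface, if the arm or the gripper's body presses on something with over 40 N, if the wrist force passes 120 N, or if a joint passes its speed limit or range.

ROBOT

A 7-joint arm with a two-finger parallel gripper is mounted at the origin on the work surface. World frame = base frame: x ahead of the robot, y to its left, z up, the work surface at z = 0. Lengths are in mm, angles in rad, forces in N, time in s.
With the tool pointing down it reaches from about 400 to 875 mm from the base axis. Payload 4.4 kg.
Tool frame: the origin (TCP) lies at the very end of the fingers, on their centre line; the grasp point (between the pads) lies 19 mm behind it; z points along the fingers, y is the line along which they close (so a half turn about z gives the same grasp; the last joint's range is limited). The gripper opens to 85 mm and grips with 20 to 120 N. Pads are 22 mm wide; open, the fingers measure 114 mm over their backs; the gripper's body (76 mm by 85 mm) begins 54 mm behind the grasp point. The pads swing forward as they close: fully open they stand 13 mm farther back than shut.
Start: joints at [-1.243, 0.628, 0.038, 1.517, -0.027, 0.996, -0.02], TCP at [249.383, 600.271, 231.313] pointing down, gripper open.
Joint ranges: [-3.06, 3.06], [-0.37, 2.12], [-1.25, 1.32], [0.18, 2.47], [-1.1, 4.24], [0.23, 1.98], [-2.94, 2.94]. Speed limits (rad/s): [2.57, 2.57, 3.14, 3.14, 3.14, 3.14, 3.14].

INTERFACE

Orientations are given as [roll, pitch, yaw] about the fixed x, y, z axes, in that order (R = Rz(yaw) Ry(pitch) Rx(roll)).
In Python, from cell import read_state, get_image, camera_info, finish_job gives the robot as it stands.
- The arm moves only by the tool play_rows, never from a script. Its argument "deltas" is one flat list of numbers, 7 for each row, row after row: the shift along the tool's x, y, z in mm, then the turn, a rotation vector about the tool's x, y, z in rad, then the opening, from 0 (shut) to 1 (fully open). In form: [dx, dy, dz, ax, ay, az, grip, dx, dy, dz, ax, ay, az, grip, ...]. A call has 1 to 10 rows; each row is the pose to reach, as a shift and turn from the pose commanded when the call began, along the tool's axes at that moment; what a row does not reach only later rows make up. A row lasts 1/8 s, in which the tool goes at most 62.5 mm and 10.7 degrees, less where a joint would pass 70% of its speed; a pose out of reach is approached as far as the arm can. A call with a gripper value outside its range is refused whole. The fingers move at their own pace and stop on an object; the grip force is fixed at half the most. Time passes only in rows, so rows that repeat a pose let the fingers close. It gives the time, the measured TCP pose, the force, the opening and the grip force at its end, in the units of the state.
- read_state(): the state, without advancing time (a new reading comes with each control period).
- get_image(name): name is "side" or "top"; returns the picture (420x560x3 uint8, red, green, blue); there is no depth.
- camera_info(name): a dict with "fx", "fy", "cx", "cy" (pixels), "distortion" ([k1, k2, p1, p2, k3] as OpenCV has them; the pictures are not rectified), "T" (4x4, takes a point from camera to world coordinates). Camera axes: x right, y down, z forward; pixel columns grow to the right and rows downward; lengths in mm; the calibration is good to about 2 mm. A picture is of the moment at which its call begins. camera_info takes no time and is no camera call.
- finish_job(): hands the job in; it is judged then, once.
The state is a dict: "clock": time; "qpos": joint angles; "qd": joint speeds; "tau": joint torques, N m; "eef_pos": TCP position; "tool_rot": TCP orientation; "force": force on the tool from outside, world axes, zero at the start; "torque": the same for the moment, N m; "width": finger opening in mm; "gripper_force": force on a finger pad.
Only numpy, scipy, OpenCV 4.12 (cv2) and the standard library are available. Lean on these libraries where they do the work, as an engineer would, in place of code of your own. Each camera call takes 0.05 s, during which the arm holds its last target. There are 200 camera calls.

## Working session

There is one attempt and no reset: what is moved stays moved. The work goes in short steps, Python scripts to look and compute and a tool call to move; the robot and the scene stay as the last step left them, time stands still between calls to the robot, and variables do not carry over. Pictures are saved under pics/ and viewed, at most 10 in all, crops included, and the job is handed in when it is done.

Besides the shell and the picture viewer there is one more tool, called after "Call:" in YAML: its name, and indented under it one key for each argument. play_rows: Moves the arm, as the interface text tells. Its arguments: {"type":"object","properties":{"deltas":{"type":"array"}},"required":["deltas"]}

```bash
mkdir -p pics; ls
python3 - <<'E'
from cell import *
import cv2
for n in("top","side"):
    im=get_image(n); cv2.imwrite(f"pics/{n}0.png",im[:,:,::-1])
    c=camera_info(n); print(n,{k:(v if k!='T' else [[round(float(a),3) for a in r] for r in v]) for k,v in c.items()})
s=read_state(); print(s)
E
```

```text
pics
top {'fx': 444.86197147500405, 'fy': 444.86197147500405, 'cx': 280.36472840705477, 'cy': 204.99932776540592, 'distortion': array([-0.14037419,  0.        ,  0.        ,  0.        ,  0.        ]), 'T': [[0.025, -0.986, 0.163, 329.637], [-1.0, -0.026, -0.006, 11.552], [0.01, -0.163, -0.987, 1287.988], [0.0, 0.0, 0.0, 1.0]]}
side {'fx': 437.59193500327996, 'fy': 437.59193500327996, 'cx': 284.6575757865309, 'cy': 205.87514229482542, 'distortion': array([-0.10434783,  0.        ,  0.        ,  0.        ,  0.        ]), 'T': [[0.994, -0.073, 0.083, 439.341], [-0.11, -0.749, 0.654, -742.924], [0.015, -0.659, -0.752, 906.975], [0.0, 0.0, 0.0, 1.0]]}
{'clock': 0.1, 'qpos': array([-1.24278323,  0.62927869,  0.03843489,  1.51826478, -0.02702965,
        0.99630905, -0.02000368]), 'qd': array([-0.00186554, -0.00127247,  0.0013724 , -0.00229906,  0.00019225,
       -0.00070839,  0.00172845]), 'tau': array([ 3.13693272e-03, -5.64537907e+01,  1.23062320e+00, -1.93974942e+01,
        1.13447855e-02,  5.36065883e-03, -1.14906766e-05]), 'eef_pos': array([249.15490251, 599.73994305, 230.4656572 ]), 'tool_rot': array([-3.13984996e+00, -1.16519747e-05,  2.74776779e+00]), 'force': array([-0.74025447, -1.17860508, -0.00542863]), 'torque': array([ 0.01543476, -0.03147124,  0.04808498]), 'gripper_force': 0.0, 'width': 85.40928306527692}
```

View pics/top0.png

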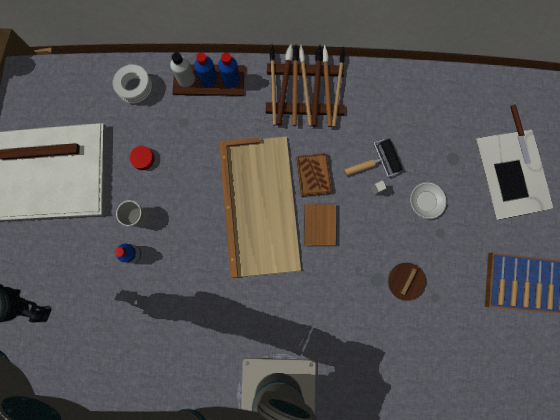

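View pics/side0.png

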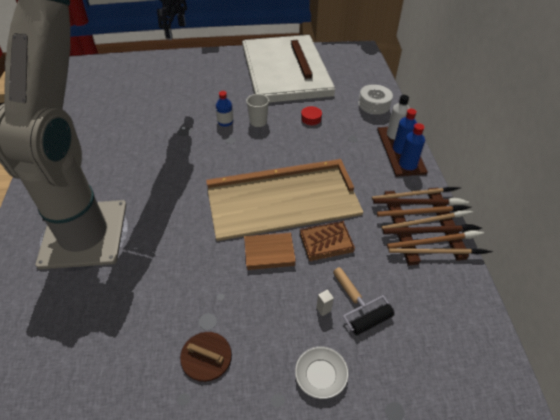

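The top view shows the plain peony block at about (320,225), the leaf block at (315,175), the board at x px 220–300 with its stop strip at px ~230, and the near edge at px ~295. The side view agrees, with the plain block at (269,250). Board +x is roughly world +y.

```bash
cat > h.py <<'E'
from cell import *
import cv2, numpy as np
def ray(n,uv,z):
    c=camera_info(n);K=np.array([[c['fx'],0,c['cx']],[0,c['fy'],c['cy']],[0,0,1]])
    p=cv2.undistortPoints(np.array(uv,float).reshape(-1,1,2),K,np.array(c['distortion'],float)).reshape(-1,2)
    T=np.array(c['T']);d=np.c_[p,np.ones(len(p))]@T[:3,:3].T;o=T[:3,3]
    return (o+d*((z-o[2])/d[:,2])[:,None])
def snap(n,name=None):
    im=get_image(n)
    if name: cv2.imwrite('pics/'+name,im[:,:,::-1])
    return im
def rect(m):
    cs,_=cv2.findContours(m.astype(np.uint8),cv2.RETR_EXTERNAL,cv2.CHAIN_APPROX_NONE)
    return max(cs,key=cv2.contourArea).reshape(-1,2)
E
python3 - <<'E'
from h import *
im=snap('top');hsv=cv2.cvtColor(im,cv2.COLOR_RGB2HSV)
for p in [(320,225),(315,160),(265,205),(230,215),(345,240)]: print(p,im[p[1],p[0]],hsv[p[1],p[0]])
print(hsv[225,285:350].tolist()[::3])
def show(t,x0,y0,x1,y1,z,f):
    m=np.zeros(im.shape[:2],bool);m[y0:y1,x0:x1]=f[y0:y1,x0:x1]
    c=rect(m);P=ray('top',c,z)[:,:2].astype(np.float32);r=cv2.minAreaRect(P)
    print(t,len(c),np.round(r[0],1),np.round(r[1],1),round(r[2],2),np.round(cv2.boxPoints(r),1).tolist())
S=hsv[...,1]
show('peony',302,203,345,250,22,(S>110))
show('leaf',298,152,335,201,22,(S>110))
show('board',215,130,303,282,12,(S>60))
E
```

```text
(320, 225) [115  77  42] [ 14 162 115]
(315, 160) [96 63 36] [ 14 159  96]
(265, 205) [142 126  92] [ 20  90 142]
(230, 215) [125  85  51] [ 14 151 125]
(345, 240) [87 90 95] [109  21  95]
[[20, 90, 148], [20, 88, 160], [20, 91, 157], [20, 91, 154], [126, 23, 55], [120, 15, 99], [107, 20, 90], [14, 155, 110], [15, 159, 109], [14, 164, 109], [14, 152, 109], [14, 153, 112], [13, 151, 115], [14, 154, 106], [14, 154, 119], [15, 153, 120], [14, 155, 120], [140, 18, 42], [128, 15, 70], [116, 21, 96], [115, 16, 98], [113, 21, 96]]
peony 140 [ 485.3 -110.3] [119.2  89.1] 0.35 [[425.3999938964844, -66.0999984741211], [425.8999938964844, -155.1999969482422], [545.0999755859375, -154.5], [544.5999755859375, -65.4000015258789]]
leaf 134 [632.4 -92. ] [119.6  89.7] 7.95 [[566.9000244140625, -55.900001525878906], [579.2999877929688, -144.6999969482422], [697.7999877929688, -128.10000610351562], [685.4000244140625, -39.29999923706055]]
board 405 [541.5  66.8] [405.9 202.7] 7.19 [[327.3999938964844, 142.0], [352.79998779296875, -59.099998474121094], [755.5, -8.300000190734863], [730.0999755859375, 192.8000030517578]]
```

```bash
cat >> h.py <<'E'
from scipy.spatial.transform import Rotation as Ro
BE=np.array([554.,-33.7,0]);bx=np.array([-.125,.992,0]);by=np.array([-.992,-.125,0])
def st():
    s=read_state();print('t',round(s['clock'],2),'pos',np.round(s['eef_pos'],1),'rot',np.round(s['tool_rot'],3),'F',np.round(s['force'],1),'w',round(s['width'],1));return s
def delta(p,rpy):
    s=read_state();R=Ro.from_euler('xyz',s['tool_rot'])
    return np.round(R.inv().apply(np.array(p)-s['eef_pos']),1),np.round((R.inv()*Ro.from_euler('xyz',rpy)).as_rotvec(),3)
def bf(p): d=np.array(p)-BE; return np.round([d@bx,d@by,p[2]],1)
E
python3 -c "
from h import *
print(delta([487,-200,150],[np.pi,0,1.696]))"
```

```text
(array([-526.5, -647.3,   81.5]), array([-1.000e-03,  1.000e-03,  1.052e+00]))
```

Call:
play_rows:
  deltas: [-150,-184,0,0,0,0.3,0.5,-300,-368,0,0,0,0.6,0.5,-526.5,-647.3,0,0,0,1.052,0.5,-526.5,-647.3,0,0,0,1.052,0.5,-526.5,-647.3,0,0,0,1.052,0.5,-526.5,-647.3,0,0,0,1.052,0.5,-526.5,-647.3,0,0,0,1.052,0.5,-526.5,-647.3,0,0,0,1.052,0.5,-526.5,-647.3,0,0,0,1.052,0.5,-526.5,-647.3,0,0,0,1.052,0.5]

```text
clock: 1.4
eef_pos: [427.9, -0.5, 231.4]
tool_rot: [3.141, -0.0, 1.696]
force: [2.1, 1.3, 0.2]
width: 42.4
gripper_force: 0.0
```

```bash
python3 -c "
from h import *
st();print(delta([487,-200,150],[np.pi,0,1.696]))"
```

```text
t 1.4 pos [427.9  -0.5 231.4] rot [ 3.141 -0.     1.696] F [2.1 1.3 0.2] w 42.4
(array([-205.3,   33.6,   81.4]), array([ 0.001, -0.   ,  0.   ]))
```

Call:
play_rows:
  deltas: [-205,33.6,0,0,0,0,0.5,-205,33.6,0,0,0,0,0.5,-205,33.6,0,0,0,0,0.5,-205,33.6,80,0,0,0,0.5,-205,33.6,130,0,0,0,0.5,-205,33.6,180,0,0,0,0.5,-205,33.6,210,0,0,0,0.5,-205,33.6,210,0,0,0,0.5,-205,33.6,210,0,0,0,0.5]

```text
clock: 2.52
eef_pos: [487.1, -198.4, 22.2]
tool_rot: [3.14, 0.001, 1.696]
force: [0.3, -0.1, 0.0]
width: 42.8
gripper_force: 0.0
```

```bash
python3 -c "
from h import *
st();im=snap('side')
cv2.imwrite('pics/s1.png',cv2.resize(im[170:330,180:380],(800,640),interpolation=cv2.INTER_CUBIC)[:600,:,::-1])"
```

```text
t 2.52 pos [ 487.1 -198.4   22.2] rot [3.140e+00 1.000e-03 1.696e+00] F [ 0.3 -0.1  0. ] w 42.8
```

View pics/s1.png

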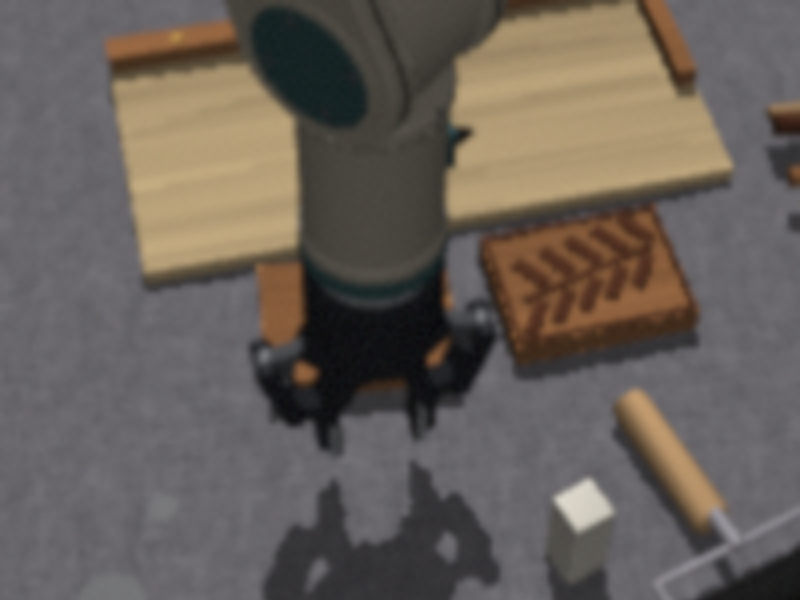

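The crop shows the open fingers at about (330,440) and (420,430), just behind the peony block's trailing side and clear of the leaf block. I'll lower to find the table.

Call:
play_rows:
  deltas: [0,0,8,0,0,0,0.5,0,0,14,0,0,0,0.5,0,0,16,0,0,0,0.5,0,0,18,0,0,0,0.5,0,0,18,0,0,0,0.5]

```text
clock: 3.2
eef_pos: [486.3, -198.0, 3.2]
tool_rot: [-3.141, -0.0, 1.696]
force: [-0.5, -0.2, -0.5]
width: 42.6
gripper_force: 0.0
```

Call:
play_rows:
  deltas: [0,0,1.5,0,0,0,0.5,0,0,3,0,0,0,0.5,0,0,3,0,0,0,0.5]

```text
clock: 3.58
eef_pos: [486.3, -198.0, 0.2]
tool_rot: [-3.141, -0.0, 1.696]
force: [0.5, 0.3, -0.6]
width: 42.8
gripper_force: 0.0
```

Call:
play_rows:
  deltas: [0,0,1,0,0,0,0.5,0,0,2,0,0,0,0.5,0,0,2,0,0,0,0.5]

```text
clock: 3.95
eef_pos: [486.4, -198.0, -1.7]
tool_rot: [-3.142, -0.0, 1.696]
force: [-0.2, -0.7, -0.3]
width: 42.9
gripper_force: 0.0
```

Call:
play_rows:
  deltas: [0,8,0,0,0,0,0.5,15,8,0,0,0,0,0.5,20,8,0,0,0,0,0.5,25,8,0,0,0,0,0.5,30,8,0,0,0,0,0.5,35,8,0,0,0,0,0.5,40,8,0,0,0,0,0.5,44,8,0,0,0,0,0.5,47,8,0,0,0,0,0.5,47,8,0,0,0,0,0.5]

```text
clock: 5.2
eef_pos: [488.4, -150.0, -1.7]
tool_rot: [-3.141, -0.0, 1.696]
force: [-1.1, -0.1, 0.2]
width: 42.4
gripper_force: 0.0
```

```bash
python3 -c "
from h import *
s=st();print(bf(s['eef_pos']));im=snap('side');t=snap('top')
a=cv2.resize(im[190:290,200:340],(560,400),interpolation=cv2.INTER_CUBIC)
b=cv2.resize(t[150:290,210:370],(457,400),interpolation=cv2.INTER_CUBIC)
cv2.imwrite('pics/s2.png',cv2.resize(np.hstack([a,b]),(800,315))[:,:,::-1])"
```

```text
t 5.2 pos [ 488.4 -150.    -1.7] rot [-3.141 -0.     1.696] F [-1.1 -0.1  0.2] w 42.4
[-107.2   79.6   -1.7]
```

View pics/s2.png

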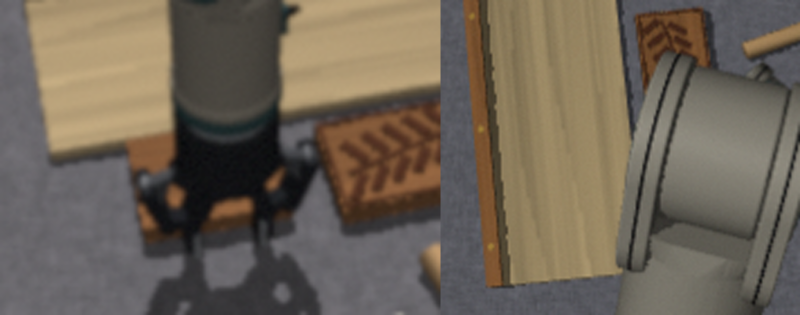

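The block now sits almost parallel to the board edge, with its lead side close to the step and both fingers on the trailing side. Next I'll press until force builds.

Call:
play_rows:
  deltas: [2,0,0,0,0,0,0.5,4,0,0,0,0,0,0.5,6,0,0,0,0,0,0.5,6,0,0,0,0,0,0.5]

```text
clock: 5.8
eef_pos: [487.7, -144.1, -1.7]
tool_rot: [-3.141, -0.0, 1.696]
force: [-0.2, -0.0, -0.7]
width: 42.5
gripper_force: 0.0
```

Call:
play_rows:
  deltas: [1.5,0,0,0,0,0,0.5,3,0,0,0,0,0,0.5,4,0,0,0,0,0,0.5,4,0,0,0,0,0,0.5]

```text
clock: 6.3
eef_pos: [487.2, -140.2, -1.7]
tool_rot: [-3.141, -0.0, 1.696]
force: [-0.9, 0.1, -0.4]
width: 43.0
gripper_force: 0.1
```

Call:
play_rows:
  deltas: [1.5,0,0,0,0,0,0.5,3,0,0,0,0,0,0.5,3,0,0,0,0,0,0.5]

```text
clock: 6.68
eef_pos: [487.2, -140.1, -1.5]
tool_rot: [3.141, 0.004, 1.694]
force: [0.2, -6.9, 0.3]
width: 42.9
gripper_force: 3.1
```

```bash
python3 -c "
from h import *
s=st();print(bf(s['eef_pos']));im=snap('side')
cv2.imwrite('pics/s3.png',cv2.resize(im[200:270,220:320],(800,560),interpolation=cv2.INTER_CUBIC)[:,:,::-1])"
```

```text
t 6.67 pos [ 487.2 -140.1   -1.5] rot [3.141 0.004 1.694] F [ 0.2 -6.9  0.3] w 42.9
[-97.2  79.5  -1.5]
```

View pics/s3.png

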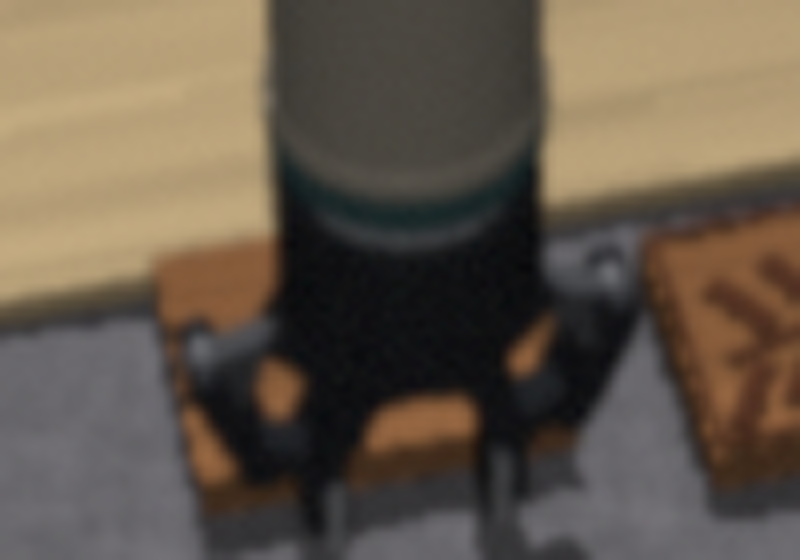

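The block is flush against the board's step, and both fingers touch its trailing side at about (325,500) and (500,470). I'll back off slightly and lower the tips nearer the table before lifting.

Call:
play_rows:
  deltas: [-6,0,0,0,0,0,0.5,-6,0,1.5,0,0,0,0.5,-6,0,3,0,0,0,0.5,-6,0,3,0,0,0,0.5]

```text
clock: 7.22
eef_pos: [487.6, -143.6, -1.9]
tool_rot: [3.14, -0.001, 1.695]
force: [-6.2, 0.0, 31.7]
width: 43.0
gripper_force: 15.9
```

Call:
play_rows:
  deltas: [0,0,1,0,0,0,0.5,0,0,2,0,0,0,0.5,0,0,2,0,0,0,0.5]

```text
clock: 7.6
eef_pos: [487.6, -143.6, -2.1]
tool_rot: [3.139, -0.001, 1.695]
force: [-8.9, 0.8, 52.6]
width: 42.8
gripper_force: 26.5
```

Call:
play_rows:
  deltas: [0,0,-5,0,0,0,0.5,5,0,-5,0,0,0,0.5,9,0,-5,0,0,0,0.5,10,0,-5,0,0,0,0.5,10,0,-7,0,0,0,0.5,10,0,-9,0,0,0,0.5,10,0,-12,0,0,0,0.5,10,0,-15,0,0,0,0.5]

```text
clock: 8.6
eef_pos: [488.0, -139.9, 8.2]
tool_rot: [3.138, 0.01, 1.692]
force: [0.4, -12.0, -1.2]
width: 42.6
gripper_force: 6.4
```

```bash
python3 -c "
from h import *
s=st();print(bf(s['eef_pos']));im=snap('side')
cv2.imwrite('pics/s4.png',cv2.resize(im[200:270,220:320],(800,560),interpolation=cv2.INTER_CUBIC)[:,:,::-1])"
```

```text
t 8.6 pos [ 488.  -139.9    8.2] rot [3.138 0.01  1.692] F [  0.4 -12.   -1.2] w 42.6
[-97.1  78.8   8.2]
```

View pics/s4.png

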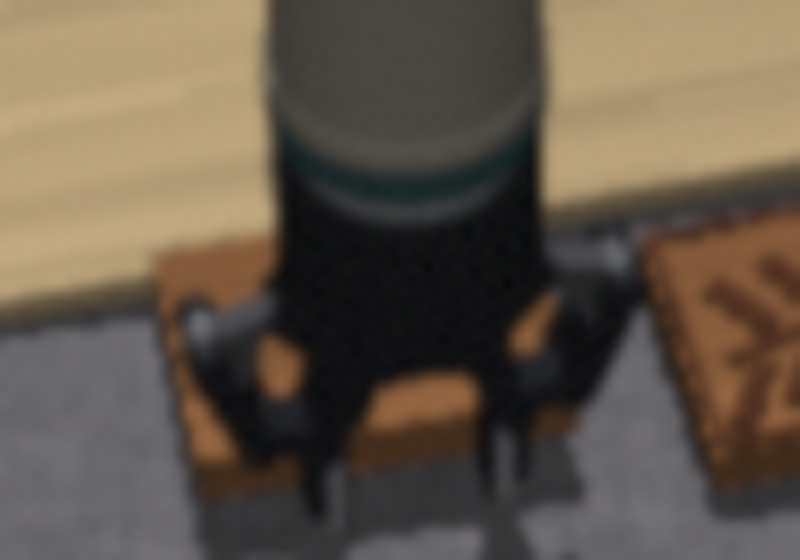

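The trailing side has risen about 10 mm, and a shadow shows beneath it at about (430,490). The lift is working, so I'll continue.

Call:
play_rows:
  deltas: [0,0,-4,0,0,0,0.5,0.5,0,-8,0,0,0,0.5,1,0,-12,0,0,0,0.5,1.5,0,-16,0,0,0,0.5,2.2,0,-20,0,0,0,0.5,3.2,0,-24,0,0,0,0.5,4.5,0,-29,0,0,0,0.5,6.5,0,-34,0,0,0,0.5]

```text
clock: 9.65
eef_pos: [487.1, -132.4, 42.7]
tool_rot: [3.138, 0.008, 1.692]
force: [0.5, -10.8, 5.0]
width: 42.2
gripper_force: 5.9
```

Call:
play_rows:
  deltas: [1.5,0,-3.5,0,0,0,0.5,3,0,-6.5,0,0,0,0.5,4.5,0,-9.5,0,0,0,0.5,6,0,-12.5,0,0,0,0.5,7.7,0,-15.5,0,0,0,0.5,9.5,0,-18.5,0,0,0,0.5,11.2,0,-21,0,0,0,0.5,13,0,-23.5,0,0,0,0.5]

```text
clock: 10.65
eef_pos: [485.3, -118.1, 66.2]
tool_rot: [3.139, 0.006, 1.694]
force: [0.1, -8.6, 6.7]
width: 43.1
gripper_force: 5.4
```

```bash
python3 -c "
from h import *
s=st();print(bf(s['eef_pos']));im=snap('side')
cv2.imwrite('pics/s5.png',cv2.resize(im[190:270,210:320],(800,580),interpolation=cv2.INTER_CUBIC)[:,:,::-1])"
```

```text
t 10.65 pos [ 485.3 -118.1   66.2] rot [3.139 0.006 1.694] F [ 0.1 -8.6  6.7] w 43.1
[-75.2  78.7  66.2]
```

View pics/s5.png

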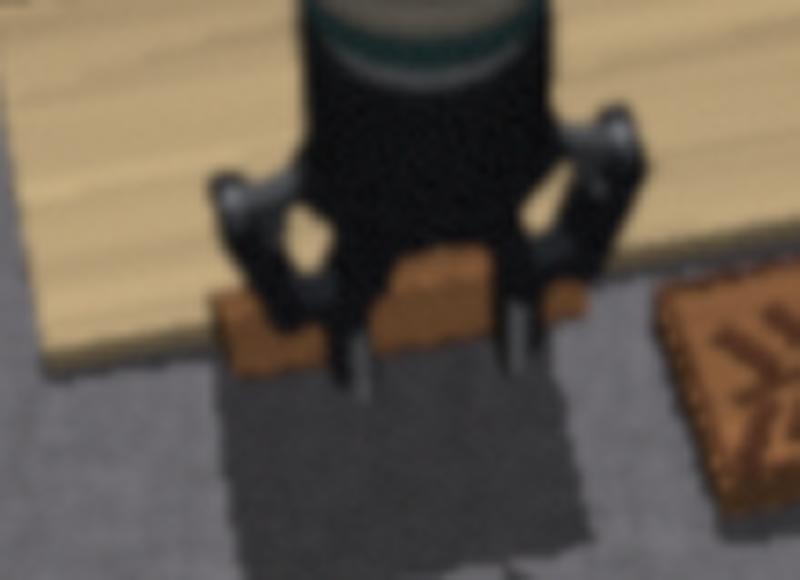

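The block is tipped about 50°, with the trailing edge at (400,350), and both fingertips are holding it. I'll continue toward upright.

Call:
play_rows:
  deltas: [2.5,0,-3,0,0,0,0.5,5,0,-6,0,0,0,0.5,8,0,-8.5,0,0,0,0.5,11,0,-11,0,0,0,0.5,14,0,-13,0,0,0,0.5,18,0,-15,0,0,0,0.5,22,0,-16,0,0,0,0.5,26,0,-17,0,0,0,0.5]

```text
clock: 11.7
eef_pos: [482.9, -96.3, 85.0]
tool_rot: [3.136, 0.011, 1.691]
force: [-4.2, -18.5, 27.5]
width: 42.6
gripper_force: 15.9
```

Call:
play_rows:
  deltas: [3,0,-2,0,0,0,0.5,6,0,-3.5,0,0,0,0.5,10,0,-4.5,0,0,0,0.5,14,0,-5.5,0,0,0,0.5,17,0,-6,0,0,0,0.5]

```text
clock: 12.32
eef_pos: [481.1, -80.8, 92.6]
tool_rot: [3.134, 0.012, 1.689]
force: [-7.6, -19.1, 46.8]
width: 42.6
gripper_force: 22.9
```

```bash
python3 -c "
from h import *
s=st();print(bf(s['eef_pos']));im=snap('side')
cv2.imwrite('pics/s6.png',cv2.resize(im[180:270,210:330],(800,600),interpolation=cv2.INTER_CUBIC)[:,:,::-1])"
```

```text
t 12.32 pos [481.1 -80.8  92.6] rot [3.134 0.012 1.689] F [ -7.6 -19.1  46.8] w 42.6
[-37.6  78.3  92.6]
```

View pics/s6.png

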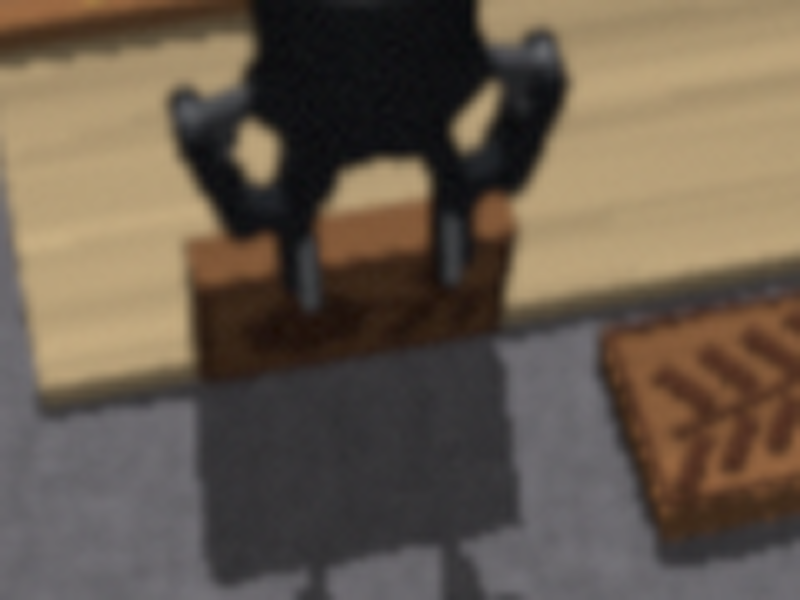

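The block stands at about 78° with its carved face visible. The fingertips at (310,305) and (455,280) are bearing on the top edge. I'll ease the downward press while dragging it upright.

Call:
play_rows:
  deltas: [4,0,-2,0,0,0,0.5,7,0,-3,0,0,0,0.5,10,0,-3.5,0,0,0,0.5,13,0,-3.5,0,0,0,0.5]

```text
clock: 12.88
eef_pos: [479.2, -65.7, 97.0]
tool_rot: [3.134, 0.008, 1.69]
force: [-9.8, -15.1, 61.9]
width: 42.9
gripper_force: 26.5
```

Call:
play_rows:
  deltas: [2,0,-1.5,0,0,0,0.5,4,0,-3,0,0,0,0.5,6,0,-4,0,0,0,0.5]

```text
clock: 13.25
eef_pos: [475.7, -51.7, 95.6]
tool_rot: [-3.14, -0.001, 1.697]
force: [0.2, -0.4, -0.2]
width: 42.5
gripper_force: 0.0
```

```bash
python3 -c "
from h import *
s=st();print(bf(s['eef_pos']));im=snap('side')
cv2.imwrite('pics/s7.png',cv2.resize(im[180:270,210:330],(800,600),interpolation=cv2.INTER_CUBIC)[:,:,::-1])"
```

```text
t 13.25 pos [475.7 -51.7  95.6] rot [-3.140e+00 -1.000e-03  1.697e+00] F [ 0.2 -0.4 -0.2] w 42.5
[-8.1 79.9 95.6]
```

View pics/s7.png

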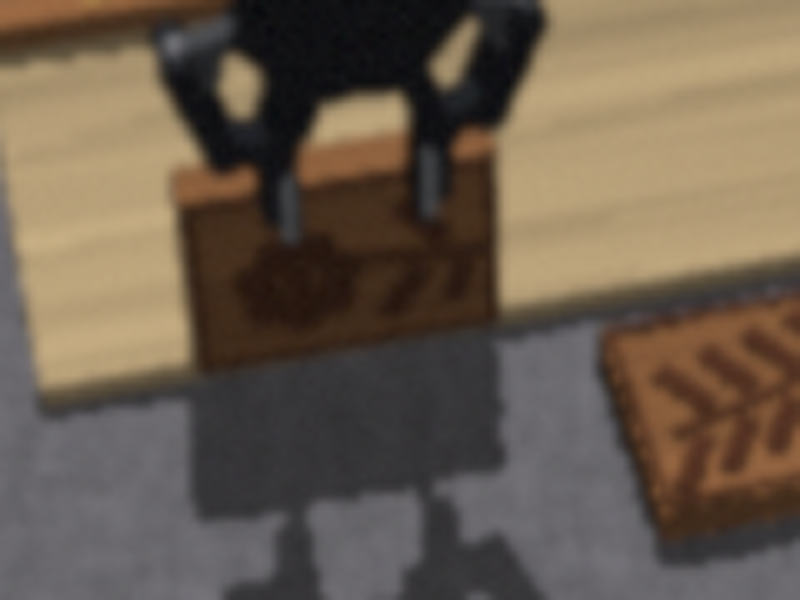

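The block is now about upright with its carved face towards the camera (peony at (295,280)), its foot along (200,370)–(495,322), and zero force on the fingers. I'll hold still briefly and check numerically.

Call:
play_rows:
  deltas: [0,0,0,0,0,0,0.5,0,0,0,0,0,0,0.5]

```text
clock: 13.55
eef_pos: [476.1, -52.5, 96.0]
tool_rot: [-3.141, -0.0, 1.696]
force: [-0.2, -0.5, 0.4]
width: 42.5
gripper_force: 0.0
```

Run:
```python
from h import *
st();im=snap('side');h=cv2.cvtColor(im,cv2.COLOR_RGB2HSV);old=cv2.imread('pics/s7.png')
old=cv2.cvtColor(cv2.resize(old,(120,90),interpolation=cv2.INTER_AREA),cv2.COLOR_BGR2HSV)
for c in (240,262,280): print(c,'new',[tuple(v[1:]) for v in h[195:242:2,c].tolist()]);print('old',[tuple(v[1:]) for v in old[15:62:2,c-210].tolist()])
```

```text
t 13.55 pos [476.1 -52.5  96. ] rot [-3.141 -0.     1.696] F [-0.2 -0.5  0.4] w 42.5
240 new [(28, 18), (75, 17), (33, 23), (74, 48), (87, 108), (124, 125), (142, 138), (144, 133), (143, 66), (143, 64), (139, 66), (143, 66), (141, 65), (140, 62), (148, 57), (151, 54), (155, 51), (142, 52), (132, 52), (144, 53), (97, 55), (25, 62), (9, 55), (9, 58)]
old [(67, 19), (27, 19), (14, 18), (73, 49), (89, 97), (131, 121), (144, 138), (146, 119), (148, 62), (150, 63), (151, 66), (149, 65), (147, 64), (144, 62), (155, 56), (150, 56), (149, 53), (144, 53), (137, 54), (134, 55), (103, 57), (25, 62), (9, 56), (13, 59)]
262 new [(86, 143), (87, 185), (88, 186), (114, 159), (144, 142), (144, 140), (147, 73), (154, 63), (146, 68), (144, 69), (146, 70), (146, 61), (168, 38), (163, 39), (159, 40), (150, 46), (154, 58), (150, 61), (130, 51), (18, 57), (13, 59), (5, 55), (5, 55), (14, 53)]
old [(88, 145), (87, 184), (90, 185), (121, 152), (144, 143), (144, 136), (148, 69), (149, 65), (146, 68), (148, 69), (147, 71), (145, 58), (150, 39), (149, 41), (142, 43), (154, 48), (149, 60), (147, 64), (123, 54), (25, 62), (4, 57), (14, 55), (9, 55), (10, 53)]
280 new [(29, 35), (28, 18), (133, 75), (142, 138), (148, 110), (149, 58), (145, 67), (148, 67), (150, 68), (152, 69), (145, 65), (159, 48), (152, 47), (147, 52), (141, 58), (148, 62), (145, 58), (56, 55), (9, 57), (13, 58), (13, 58), (9, 56), (9, 56), (9, 55)]
old [(39, 33), (35, 22), (138, 87), (144, 138), (144, 106), (148, 62), (150, 68), (146, 68), (148, 69), (146, 70), (149, 65), (143, 48), (146, 49), (142, 52), (148, 57), (143, 64), (138, 59), (58, 57), (9, 56), (17, 59), (13, 57), (14, 56), (14, 56), (9, 55)]
```

Run:
```python
from h import *
for uv in [(240,235.5),(262,231.5),(280,228)]:
    print('bottom',[ (z,bf(ray('side',[uv],z)[0])[:2].tolist()) for z in (0,12)])
for uv in [(240,210),(262,206.5),(280,203.5)]:
    print('top',[ (z,bf(ray('side',[uv],z)[0])[:2].tolist()) for z in (90,95,102)])
```

```text
bottom [(0, [6.3, 141.4]), (12, [-2.9, 142.2])]
bottom [(0, [6.6, 83.0]), (12, [-2.6, 84.6])]
bottom [(0, [7.5, 34.4]), (12, [-1.7, 36.6])]
top [(90, [15.0, 134.2]), (95, [10.7, 134.6]), (102, [4.7, 135.2])]
top [(90, [14.3, 79.2]), (95, [10.0, 79.9]), (102, [4.0, 81.0])]
top [(90, [14.2, 33.4]), (95, [9.8, 34.5]), (102, [3.8, 35.9])]
```

The block is standing stably on its lead side, up on the board's edge, with the carved face at about x = 0. I'll back off a little, lower the tips, and push it over.

Call:
play_rows:
  deltas: [-8,0,0,0,0,0,0.5,-8,0,10,0,0,0,0.5,-8,0,14,0,0,0,0.5,0,0,14,0,0,0,0.5,6,0,14,0,0,0,0.5,12,0,14,0,0,0,0.5,18,0,14,0,0,0,0.5,24,0,14,0,0,0,0.5,30,0,14,0,0,0,0.5,36,0,14,0,0,0,0.5]

```text
clock: 14.85
eef_pos: [471.7, -16.5, 82.3]
tool_rot: [3.142, -0.0, 1.696]
force: [-0.1, -0.6, 0.2]
width: 42.7
gripper_force: 0.0
```

Run:
```python
from h import *
s=st();print(bf(s['eef_pos']));im=snap('side')
cv2.imwrite('pics/s8.png',cv2.resize(im[150:290,200:380],(770,600),interpolation=cv2.INTER_CUBIC)[:,:,::-1])
h=cv2.cvtColor(im,cv2.COLOR_RGB2HSV)
for c in (240,262,280): print(c,[tuple(v[1:]) for v in h[165:242:3,c].tolist()])
```

```text
t 14.85 pos [471.7 -16.5  82.3] rot [ 3.142 -0.     1.696] F [-0.1 -0.6  0.2] w 42.7
[27.3 79.5 82.3]
240 [(10, 106), (12, 109), (12, 109), (73, 115), (10, 80), (17, 44), (29, 44), (77, 86), (58, 31), (43, 18), (75, 17), (91, 53), (142, 135), (145, 146), (144, 147), (143, 134), (144, 133), (143, 137), (144, 131), (143, 121), (148, 76), (138, 61), (88, 87), (85, 93), (28, 64), (7, 108)]
262 [(49, 21), (27, 19), (35, 22), (48, 16), (16, 16), (49, 21), (43, 18), (74, 52), (88, 160), (87, 164), (100, 120), (143, 134), (148, 129), (143, 153), (147, 90), (141, 139), (143, 134), (148, 131), (145, 109), (142, 63), (113, 72), (88, 90), (82, 87), (8, 66), (10, 106), (12, 106)]
280 [(9, 108), (97, 134), (33, 86), (18, 42), (13, 39), (35, 22), (51, 20), (67, 19), (40, 19), (83, 101), (87, 185), (86, 183), (86, 177), (89, 170), (93, 164), (112, 134), (137, 108), (144, 83), (140, 60), (117, 74), (86, 89), (83, 83), (8, 67), (11, 113), (12, 110), (9, 108)]
```

Run:
```python
from h import *
im=snap('top');h=cv2.cvtColor(im,cv2.COLOR_RGB2HSV)
im2=snap('side');h2=cv2.cvtColor(im2,cv2.COLOR_RGB2HSV)
for uv in [(240,228.5),(262,224.5),(280,221.5)]: print(bf(ray('side',[uv],12)[0]))
```

```text
[ 19.7 138.4  12. ]
[20.1 79.9 12. ]
[19.6 31.6 12. ]
```

Call:
play_rows:
  deltas: [-25,0,0,0,0,0,0.5,-50,0,0,0,0,0,0.5,-60,0,10,0,0,0,0.5,-60,0,40,0,0,0,0.5,-60,0,60,0,0,0,0.5,-60,0,62,0,0,0,0.5,-60,0,62,0,0,0,0.5]

```text
clock: 15.88
eef_pos: [479.1, -76.3, 20.3]
tool_rot: [-3.141, -0.0, 1.696]
force: [-0.1, 0.0, -0.4]
width: 42.7
gripper_force: 0.0
```

Call:
play_rows:
  deltas: [20,0,0,0,0,0,0.5,38,0,0,0,0,0,0.5,44,0,0,0,0,0,0.5,50,0,0,0,0,0,0.5,56,0,0,0,0,0,0.5,62,0,0,0,0,0,0.5,68,0,0,0,0,0,0.5,74,0,0,0,0,0,0.5,80,0,0,0,0,0,0.5,86,0,0,0,0,0,0.5]

```text
clock: 17.12
eef_pos: [468.4, 9.3, 20.3]
tool_rot: [-3.142, 0.0, 1.696]
force: [1.3, -2.6, 2.4]
width: 42.7
gripper_force: 0.9
```

Call:
play_rows:
  deltas: [5,0,0,0,0,0,0.5,10,0,0,0,0,0,0.5,14,0,0,0,0,0,0.5,18,0,0,0,0,0,0.5,21,0,0,0,0,0,0.5,23,0,0,0,0,0,0.5,24,0,0,0,0,0,0.5,24,0,0,0,0,0,0.5]

```text
clock: 18.12
eef_pos: [465.5, 32.9, 20.3]
tool_rot: [-3.141, -0.0, 1.696]
force: [0.9, -0.8, -0.2]
width: 42.7
gripper_force: 0.2
```

Call:
play_rows:
  deltas: [1.5,0,0,0,0,0,0.5,3,0,0,0,0,0,0.5,4.5,0,0,0,0,0,0.5,6,0,0,0,0,0,0.5,7.5,0,0,0,0,0,0.5,7.5,0,0,0,0,0,0.5]

```text
clock: 18.88
eef_pos: [464.7, 38.6, 20.3]
tool_rot: [3.141, 0.002, 1.695]
force: [0.1, -5.4, -0.3]
width: 42.2
gripper_force: 2.5
```

Call:
play_rows:
  deltas: [1.5,0,0,0,0,0,0.5,3,0,0,0,0,0,0.5,4.5,0,0,0,0,0,0.5,4.5,0,0,0,0,0,0.5]

```text
clock: 19.38
eef_pos: [464.7, 38.7, 20.4]
tool_rot: [3.14, 0.008, 1.692]
force: [0.9, -14.7, 0.2]
width: 42.7
gripper_force: 7.3
```

Call:
play_rows:
  deltas: [-5,0,0,0,0,0,0.5,-12,0,0,0,0,0,0.5,-50,0,0,0,0,0,0.5,-90,0,-30,0,0,0,0.5,-130,0,-80,0,0,0,0.5,-160,0,-130,0,0,0,0.5,-200,0,-180,0,0,0,0.5,-240,0,-200,0,0,0,0.5,-260,0,-200,0,0,0,0.5,-260,0,-200,0,0,0,0.5]

```text
clock: 20.62
eef_pos: [496.2, -214.3, 220.5]
tool_rot: [3.141, -0.0, 1.694]
force: [-0.0, 0.5, -0.1]
width: 42.8
gripper_force: 0.0
```

Run:
```python
from h import *
s=st();im=snap('side');t=snap('top')
a=cv2.resize(im[150:290,200:340],(400,400),interpolation=cv2.INTER_CUBIC)
b=cv2.resize(t[130:290,210:370],(400,400),interpolation=cv2.INTER_CUBIC)
cv2.imwrite('pics/s9.png',np.hstack([a,b])[:,:,::-1])
```

```text
t 20.62 pos [ 496.2 -214.3  220.5] rot [ 3.141 -0.     1.694] F [-0.   0.5 -0.1] w 42.8
```

View pics/s9.png

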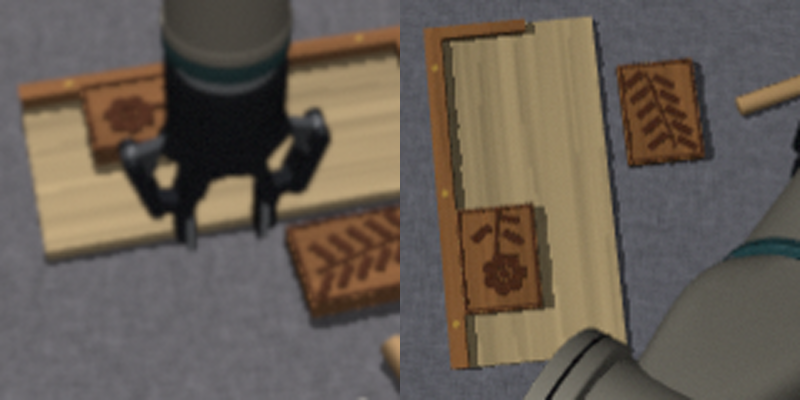

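In the top view the peony block lies carved face up, with its whole side against the stop strip (crop x ≈ 460). The leaf block hasn't moved, and the arm is clear.

```bash
python3 -c "
from cell import *
print(finish_job())"
```

```text
the job is handed in; nothing more can be done
None
```

I tipped the peony block over onto the board, carved face up, pushed it flush against the stop strip, and handed the job in at about 21 s; the last picture shows the leaf block still in place, but the hand-in returned no verdict.

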